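# Count along the rack and shelve the repair kit

### The arm

A 6-joint arm with a two-finger parallel gripper is mounted at the origin on the work surface. World frame = base frame: x ahead of the robot, y to its left, z up, the work surface at z = 0. Lengths are in m, angles in rad, forces in N, time in s.
With the tool pointing down it reaches from about 0.35 to 0.85 m from the base axis. Payload 8.1 kg.
Tool frame: the origin (TCP) lies midway between the tips of the shut fingers; the grasp point (between the pads) lies 19 mm behind it (robot.grip_point_offset is the distance from the TCP to the grasp point, in m); z points along the fingers, y is the line along which they close (so a half turn about z gives the same grasp; the last joint's range is limited). The gripper opens to 93 mm and grips with 3 to 60 N. Pads are 15 mm wide; open, the fingers measure 128 mm over their backs; the gripper's body (75 mm by 188 mm) begins 65 mm behind the grasp point.
Start: joints at [-1.382, 0.13, 1.488, -0, 1.523, -0.085], TCP at [0.162, -0.578, 0.186] pointing down, gripper open.
Joint ranges: [-2.96, 2.96], [-0.89, 2.26], [0.02, 2.5], [-1.34, 4.48], [0, 2.73], [-2.66, 2.66]. Speed limits (rad/s): [2.39, 2.39, 2.79, 3.14, 3.14, 3.14].

### API

Orientations are given as a rotation vector (axis times angle).
In Python, from plant import robot, read_camera, job gives the robot as it stands.
- The arm moves only by the shell command python3 -m inch 'ROWS' [FORCE]. ROWS is JSON, one flat list of numbers, 5 for each row, row after row: the shift along the world's x, y, z in mm, then the turn about the world's z in degrees, then the opening in per cent of the stroke, from 0 (shut) to 100 (fully open). In form: [dx, dy, dz, yaw, hand, dx, dy, dz, yaw, hand, ...]. A call has 1 to 10 rows; each row is the pose to reach, as a shift and turn from the pose commanded when the call began; what a row does not reach only later rows make up. A row lasts 1/12 s, in which the tool goes at most 41.7 mm and 7.16 degrees, less where a joint would pass 70% of its speed; a pose out of reach is approached as far as the arm can. A call with a gripper value outside its range is refused whole. The fingers move at their own pace and stop on an object; FORCE is the grip in N (left out, the last holds). Time passes only in rows, so rows that repeat a pose let the fingers close. It gives the time, the measured TCP pose, the force, the opening and the grip force at its end, in the units of the state.
- robot.read_state(): the state, without advancing time (a new reading comes with each control period).
- read_camera(name): name is "scene" or "top" or "wrist"; returns a dict with "image" (480x640x3 uint8, blue, green, red), "K" (3x3 intrinsics, pixels), "extrinsics" (4x4, takes a point from world to camera coordinates); the wrist camera has in their place "mount" (4x4, takes a point from camera to tool coordinates, whose origin is the TCP and whose axes are the flange's). Camera axes: x right, y down, z forward; pixel columns grow to the right and rows downward; lengths in m; the calibration is good to about 2 mm. A picture is of the moment at which its call begins: read the wrist's pose just before it. There is no depth.
- job.close_job(): hands the job in; it is judged then, once.
The state is a dict: "t": time; "q": joint angles; "dq": joint speeds; "joint_torque": joint torques, N m; "tool_pos": TCP position; "orientation": TCP orientation; "force": force on the tool from outside, world axes, zero at the start; "wrist_torque": the same for the moment, N m; "opening": finger opening in m; "gripper_force": force on a finger pad.
Only numpy, scipy, OpenCV 4.12 (cv2) and the standard library are available. Lean on these libraries where they do the work, as an engineer would, in place of code of your own. Each camera call takes 0.05 s, during which the arm holds its last target. There are 200 camera calls.

### The job

With the fingers shut, run a fingertip along the top of the wire rack's blue front rail to count its gaps, starting at the first gap at the end next to the turntable caddy, staying on the rail, and stopping at the third gap (filled gaps count too). Then push the green repair kit across the board, standing on its edge, end first into that third gap until it is fully home against the back bars. Only push it: never grip it, force it, pick it up or tip it over; leave the turntable and everything else where it is and finish clear.

Things in the scene. Friction and masses are not known exactly. Their poses are not given: they have to be found in the camera images.
- rack: steel wire divider rack fixed on the maple board (board top 25 mm above the work surface). Origin on the board, mid-width, in the plane of the dividers' front legs; x points into the gaps (away from the robot), y towards the caddy end, z up. Seven loops of 5 mm wire, 65 mm high, stand at y = +150, +100, +50, 0, -50, -100, -150 mm; the board is bare in the six 45 mm gaps between them.
- rail: flat blue steel rail across the loops' tops at the rack's front: 18 mm wide (x), 316 mm long (y), 5 mm thick. Origin at the centre of its top face, 69.5 mm above the board, 10 mm behind the loops' front legs; axes as the rack's. Above gap 1 (caddy end) y = +125 mm, gap 2 +75, gap 3 +25, gap 4 -25, gap 5 -75, gap 6 -125 (the same y in the rack's frame).
- back_stop (a point): front face of the rack's two back bars (at 15 and 38 mm height) at mid-width: 100 mm behind the rack's origin; axes as the rack's. A case's far end rests here when fully home; its origin is then 40 mm behind the plane of the front legs, and 20 mm of it still sticks out in front of them.
- green_kit: the green hard plastic repair-kit case, 120 mm long (x) x 36 mm thick (y) x 50 mm tall (z), about 0.15 kg, standing on its long edge; origin at the centre of its underside, z up, x lengthwise, +x towards the rack at first. Starts loose on the board 35 to 80 mm in front of the dividers, up to 14 cm to one side of the third gap, turned up to 15 degrees from square. Slides freely on the board.
- yellow_kit: the yellow hard plastic repair-kit case, 120 mm long (x) x 36 mm thick (y) x 50 mm tall (z), about 0.15 kg, standing on its long edge; origin at the centre of its underside, z up, x lengthwise. A bystander, already in the rack (gap 2 or 5).
- grey_kit: the grey hard plastic repair-kit case, 120 mm long (x) x 36 mm thick (y) x 50 mm tall (z), about 0.15 kg, standing on its long edge; origin at the centre of its underside, z up, x lengthwise. A bystander, already in the rack (gap 5 or 2).
- caddy: black base of the turntable caddy, fixed on the board beside the rack's gap 1; origin at the centre of its underside. The white turning tray on it is 244 mm across, its rim 46 mm above the board, with a centre post and a wooden ball, top 152 mm above the board.
- turntable (a joint): angle of the caddy's tray, 0 at the start, rad; turns easily; leave it alone
- brush: red plastic brush, 150 mm long, lying in the caddy tray; bystander; origin at the centre of its underside
- crank_puller: silver aluminium crank puller, about 110 mm long, lying in the caddy tray; bystander; origin at the centre of its underside
- jar: glass jar with dark screw lid, 47 mm across, 54 mm tall, standing in the caddy tray; bystander; origin at the centre of its underside
- grip: black rubber handlebar grip, 38 mm across, 90 mm tall, standing on end in the caddy tray, its top 111 mm above the board; bystander; origin at the centre of its underside
- oil_bottle: chain-oil bottle with red cap, 48 mm across, 125 mm tall, standing on the table just off the board, at the side away from the caddy; bystander; origin at the centre of its underside
Things that resemble listed ones, but are neither listed nor needed, are in the scene too. Of the things shaped like the green_kit, the green one is meant.

How it is judged:
By the outcome, as a careful person would: the job done as asked, in the order asked, and still so for the second after the job is handed in, with the robot touching nothing.
It also fails if it takes over 67 s, if anything falls off the work surface, if the arm or the gripper's body presses on something with over 40 N, if the wrist force passes 120 N, or if a joint passes its speed limit or range.

## Working session

There is one attempt and no reset: what is moved stays moved. The work goes in short steps, Python scripts to look and compute and a shell command to move; the robot and the scene stay as the last step left them, time stands still between calls to the robot, and variables do not carry over. Pictures are saved under pics/ and viewed, at most 10 in all, crops included, and the job is handed in when it is done.

```bash
ls; mkdir -p pics; python3 - <<'E'
from plant import robot, read_camera, job
import cv2,numpy as np,pickle
d={}
for n in("scene","top"):
    r=read_camera(n);cv2.imwrite(f"pics/{n}0.png",r["image"]);d[n]=r
    print(n,r["K"].tolist(),np.round(r["extrinsics"],4).tolist())
pickle.dump(d,open("cam0.pkl","wb"))
s=robot.read_state();print(s["t"],s["tool_pos"],s["orientation"],s["opening"],s["force"])
E
```

```text
pics
scene [[613.5387191619834, 0.0, 320.72077655963886], [0.0, 613.5387191619834, 239.04051228131038], [0.0, 0.0, 1.0]] [[0.6974, 0.7164, 0.0177, -0.2792], [0.5155, -0.4844, -0.7068, -0.2135], [-0.4978, 0.5021, -0.7072, 1.7375], [0.0, 0.0, 0.0, 1.0]]
top [[458.316575881559, 0.0, 320.27808921849277], [0.0, 458.316575881559, 244.70617789770736], [0.0, 0.0, 1.0]] [[-0.023, -0.9995, -0.0207, -0.0302], [-0.9946, 0.025, -0.1007, 0.4877], [0.1011, 0.0182, -0.9947, 1.1305], [0.0, 0.0, 0.0, 1.0]]
0.1 [ 0.16214257 -0.5770669   0.18496629] [-3.11050244e+00 -4.28507517e-01  1.53868864e-04] 0.09299029117933144 [ 0.14409686 -1.37059123  0.44744085]
```

View pics/top0.png

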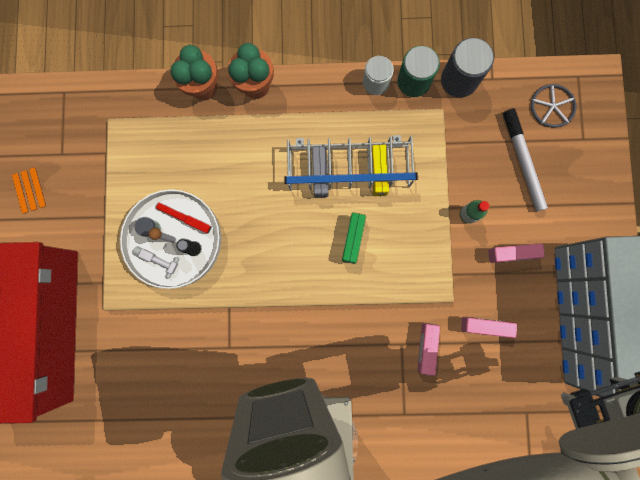

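View pics/scene0.png

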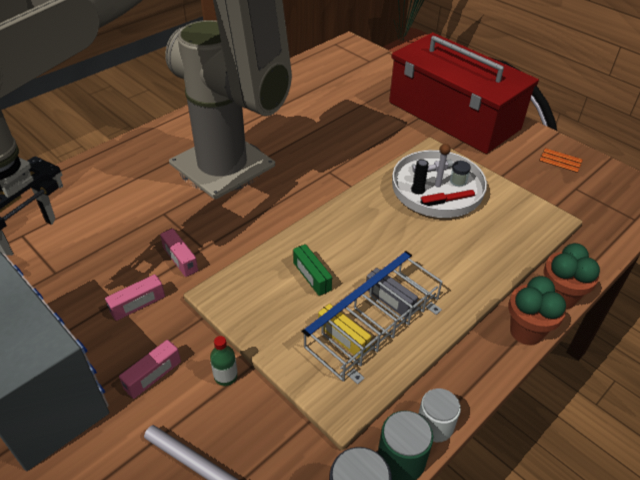

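Top view: the blue rail runs from (286,179) at the caddy end to (417,177), with grey in gap 2 and yellow in gap 5. The green kit is around (354,238). Next I'll segment the rail and the kit.

```bash
cat > h.py <<'E'
import cv2,numpy as np
def ray(r,uv,z):
    K,E=r["K"],np.array(r["extrinsics"]);R,t=E[:3,:3],E[:3,3]
    c=-R.T@t; uv=np.atleast_2d(np.array(uv,float))
    d=(R.T@np.linalg.inv(K)@np.c_[uv,np.ones(len(uv))].T).T
    return (c+d*((z-c[2])/d[:,2])[:,None])[:,:2]
def proj(r,P):
    K,E=r["K"],np.array(r["extrinsics"]);p=(E[:3,:3]@np.atleast_2d(P).T).T+E[:3,3];p=(K@p.T).T
    return p[:,:2]/p[:,2:]
def mask(im,lo,hi,roi=None):
    m=cv2.inRange(cv2.cvtColor(im,cv2.COLOR_BGR2HSV),lo,hi)
    if roi: k=np.zeros_like(m);a,b,c,d=roi;k[b:d,a:c]=255;m&=k
    n,l,s,_=cv2.connectedComponentsWithStats(m)
    return (l==1+s[1:,4].argmax()).astype(np.uint8)
BLUE=((100,120,60),(130,255,255));GREEN=((45,100,40),(85,255,255))
def railfit(r,roi):
    m=mask(r["image"],*BLUE,roi);v,u=np.nonzero(m);P=ray(r,np.c_[u,v],.0945)
    return P,cv2.minAreaRect((P*1000).astype(np.float32))
from scipy.optimize import minimize
from scipy.spatial import ConvexHull
def kitpose(r,m,x0):
    """fit silhouette of box 120x36x50 on z=.025 by IoU"""
    S=4
    def cost(p):
        x,y,a=p[0]/1000,p[1]/1000,np.radians(p[2]);c,s=np.cos(a),np.sin(a)
        C=np.array([[x+c*i-s*j,y+s*i+c*j,z] for i in(-.06,.06) for j in(-.018,.018) for z in(.025,.075)])
        h=cv2.convexHull(proj(r,C).astype(np.float32));g=np.zeros((480*S,640*S),np.uint8)
        cv2.fillConvexPoly(g,np.round((h+.5)*S).astype(np.int32),1)
        return (g!=M).sum()/M.sum()
    M=cv2.resize(m,None,fx=S,fy=S,interpolation=cv2.INTER_NEAREST)
    q=minimize(cost,x0,method="Nelder-Mead",options=dict(initial_simplex=np.array(x0)+np.array([[0,0,0],[15,0,0],[0,15,0],[0,0,8]]),xatol=.1,fatol=1e-4))
    return q.x,q.fun
E
python3 - <<'E'
import pickle;from h import *
d=pickle.load(open("cam0.pkl","rb"))
for n,roi,g in(("top",(270,150,440,200),(320,200,390,280)),("scene",(290,240,420,340),(280,230,345,305))):
    r=d[n];P,b=railfit(r,roi);print(n,b,np.round(cv2.boxPoints(b)))
    m=mask(r["image"],*GREEN,g);v,u=np.nonzero(m);print(m.sum(),ray(r,[u.mean(),v.mean()],.05))
    print(kitpose(r,m,[*(ray(r,[u.mean(),v.mean()],.05)[0]*1000),-10]))
r=d["top"];print(ray(r,[[170,239]],.071))
E
```

```text
top ((639.3873291015625, -119.11012268066406), (309.4917907714844, 18.046796798706055), 89.9341812133789) [[ 630. -274.]
 [ 648. -274.]
 [ 649.   36.]
 [ 631.   36.]]
711 [[ 0.49972965 -0.12490942]]
(array([ 497.60657345, -123.85397536,  -13.88011878]), np.float64(0.10548523206751055))
scene ((640.1417846679688, -119.55894470214844), (18.944196701049805, 308.7591552734375), 0.00800657831132412) [[ 631.   35.]
 [ 631. -274.]
 [ 650. -274.]
 [ 650.   35.]]
880 [[ 0.49971913 -0.12037046]]
(array([ 495.82153815, -122.01275464,  -16.52743443]), np.float64(0.37357954545454547))
[[0.5052938  0.32306044]]
```

```bash
python3 -m inch '[240,290,0,-8,0, 240,290,0,-8,0, 240,290,0,-8,0, 240,290,0,-8,0, 240,290,0,-8,0, 240,290,0,-8,0, 240,290,0,-8,0, 240,290,0,-8,0, 240,290,0,-8,0, 240,290,0,-8,0]' 10
python3 -m inch '[238,293,0,-7.7,0, 238,293,0,-7.7,0, 238,293,0,-7.7,0, 238,293,0,-7.7,0, 238,293,0,-7.7,0, 238,293,0,-7.7,0, 238,293,0,-7.7,0, 238,293,-50,-7.7,0, 238,293,-50,-7.7,0, 238,293,-50,-7.7,0]'
python3 - <<'E'
from plant import robot, read_camera
from scipy.spatial.transform import Rotation as Ro
import cv2,pickle
from h import *
s=robot.read_state();r=read_camera("wrist");cv2.imwrite("pics/w1.png",r["image"]);pickle.dump((s,r),open("w1.pkl","wb"))
R=Ro.from_rotvec(s["orientation"]).as_matrix();print(s["q"],s["tool_pos"],R.round(4).tolist())
T=np.eye(4);T[:3,:3]=R;T[:3,3]=s["tool_pos"];r["extrinsics"]=np.linalg.inv(T@r["mount"])
print(np.round(r["mount"],4).tolist())
P,b=railfit(r,None);print(b,cv2.boxPoints(b).round())
E
```

```text
t: 0.93
tool_pos: [0.4058, -0.282, 0.1856]
orientation: [-3.131, -0.219, -0.002]
force: [0.2, -0.3, -0.2]
opening: 0.0307
gripper_force: 0.0
t: 1.77
tool_pos: [0.6406, 0.0087, 0.1325]
orientation: [-3.14, -0.003, 0.005]
force: [0.1, -0.6, -0.8]
opening: 0.0004
gripper_force: 0.0
[-6.70539086e-02  2.70405405e-01  1.42719698e+00  9.82872033e-04
  1.44696088e+00  1.50158750e+00] [0.64056515 0.00869938 0.13254094] [[1.0, 0.002, -0.0029], [0.002, -1.0, 0.0012], [-0.0029, -0.0012, -1.0]]
[[-0.0003, -0.9632, -0.2689, 0.075], [1.0, -0.0004, 0.0006, 0.0012], [-0.0007, -0.2689, 0.9632, -0.1973], [0.0, 0.0, 0.0, 1.0]]
((641.064697265625, -87.29913330078125), (17.70241928100586, 237.57192993164062), 0.10885366052389145) [[ 632.   31.]
 [ 632. -206.]
 [ 650. -206.]
 [ 650.   32.]]
```

View pics/w1.png

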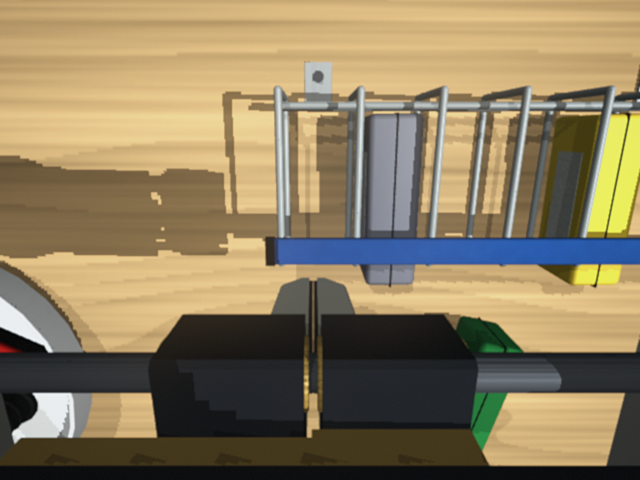

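The wrist view shows the rail's caddy end at about (270,250) and the shut, tapered fingertips at (312,285). Grey shows in gap 2 at about (392,200). Now I'll lower onto the rail above gap 1.

```bash
python3 -m inch '[0,-3,-17,0,0, 0,-3,-30,0,0, 0,-3,-35,0,0, 0,-3,-35,0,0, 0,-3,-36,0,0, 0,-3,-37,0,0, 0,-3,-37,0,0]'
python3 -m inch '[0,0,-0.5,0,0, 0,0,-1,0,0, 0,0,-1,0,0]'
```

```text
t: 2.4
tool_pos: [0.6408, 0.002, 0.1]
orientation: [3.141, -0.001, 0.003]
force: [-0.1, -0.2, -0.5]
opening: 0.0007
gripper_force: 0.0
t: 2.65
tool_pos: [0.6404, 0.0023, 0.0983]
orientation: [3.142, -0.0, 0.001]
force: [0.3, -0.2, 0.1]
opening: 0.0006
gripper_force: 0.0
```

```bash
python3 -m inch '[0,3,-1,0,0, 0,3,-2,0,0, 0,3,-2.5,0,0, 0,3,-3,0,0, 0,3,-3,0,0]'
python3 -m inch '[0,0,-0.5,0,0, 0,0,-1,0,0, 0,0,-1,0,0]'
```

```text
t: 3.07
tool_pos: [0.6401, 0.0054, 0.0947]
orientation: [3.142, -0.0, -0.001]
force: [-0.4, 0.0, 0.5]
opening: 0.0004
gripper_force: 0.0
t: 3.32
tool_pos: [0.6402, 0.0053, 0.0938]
orientation: [-3.142, 0.0, 0.0]
force: [0.6, 0.8, 0.6]
opening: 0.0007
gripper_force: 0.0
```

```bash
python3 -m inch '[0,0,-0.5,0,0, 0,0,-1,0,0, 0,0,-1,0,0]'
python3 -m inch '[0,0,-0.5,0,0, 0,0,-0.5,0,0]'
```

```text
t: 3.57
tool_pos: [0.6402, 0.0054, 0.0928]
orientation: [-3.142, 0.0, 0.0]
force: [0.6, 0.2, 0.6]
opening: 0.0004
gripper_force: 0.0
t: 3.73
tool_pos: [0.6402, 0.0053, 0.0924]
orientation: [3.142, -0.0, -0.0]
force: [-0.1, -0.4, 0.7]
opening: 0.0004
gripper_force: 0.0
```

```bash
python3 -m inch '[0,0,-0.5,0,0, 0,0,-0.5,0,0]'
python3 -m inch '[0,0,-0.5,0,0, 0,0,-0.5,0,0]'
python3 - <<'E'
from plant import read_camera
import cv2
a=read_camera("scene")["image"][200:320,340:500];b=read_camera("wrist")["image"][180:380,150:450]
cv2.imwrite("pics/c2.png",cv2.vconcat([cv2.resize(a,(533,400)),cv2.resize(b,(533,200*533//300))[:200]]))
E
```

```text
t: 3.9
tool_pos: [0.6402, 0.0054, 0.0919]
orientation: [-3.142, 0.0, 0.0]
force: [-0.4, -0.2, -0.1]
opening: 0.0006
gripper_force: 0.0
t: 4.07
tool_pos: [0.6402, 0.0053, 0.0913]
orientation: [-3.142, 0.0, 0.0]
force: [-1.1, -0.2, 0.4]
opening: 0.0005
gripper_force: 0.0
```

View pics/c2.png

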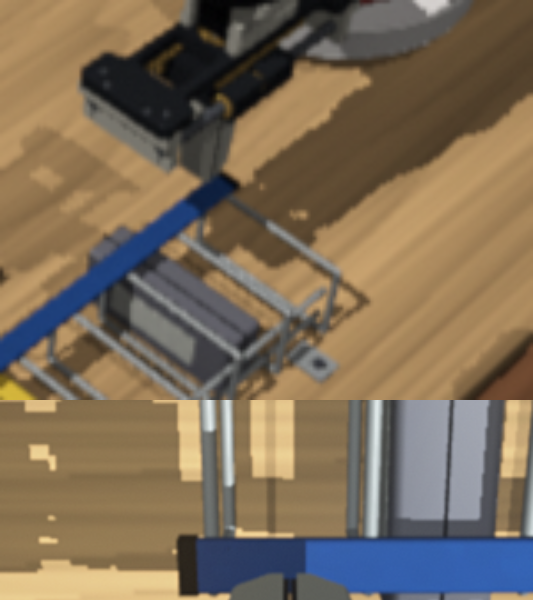

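```bash
cat >> h.py <<'E'
def wrist():
    from plant import robot,read_camera
    from scipy.spatial.transform import Rotation as Ro
    s=robot.read_state();r=read_camera("wrist")
    T=np.eye(4);T[:3,:3]=Ro.from_rotvec(s["orientation"]).as_matrix();T[:3,3]=s["tool_pos"];r["extrinsics"]=np.linalg.inv(T@r["mount"])
    return s,r
E
python3 - <<'E'
from h import *
s,r=wrist();print(s["tool_pos"],s["force"],r["K"][0,0])
p=s["tool_pos"];print("tcp px",proj(r,[p,p+[.0075,0,0],p-[.0075,0,0],p+[0,.01,0]]))
for z in(.0905,.0945):
    print(z,ray(r,[[400,257],[400,290]],z))
m=mask(r["image"],*BLUE)
for u in(300,360,400,440): 
    v=np.nonzero(m[:,u])[0];print(u,v.min(),v.max(),ray(r,[[u,v.min()-.5],[u,v.max()+.5]],.0945)[:,0])
cv2.imwrite("pics/w3.png",cv2.resize(r["image"][230:330,240:380],(784,560),interpolation=cv2.INTER_NEAREST))
E
```

```text
[0.64022037 0.00535932 0.09140066] [ 0.70911767  0.14433574 -1.02147947] 380.1983629760571
tcp px [[310.43948824 272.65952773]
 [310.41052018 259.80364753]
 [310.46790561 285.27101356]
 [292.35170612 272.6718795 ]]
0.0905 [[ 0.6490018  -0.04382408]
 [ 0.6294427  -0.04502205]]
0.0945 [[ 0.65033859 -0.04285541]
 [ 0.63117423 -0.0440292 ]]
300 259 276 [0.64952563 0.6391699 ]
360 258 287 [0.65007028 0.63267651]
400 257 288 [0.65062172 0.63206627]
440 258 287 [0.65004023 0.63264315]
```

View pics/w3.png

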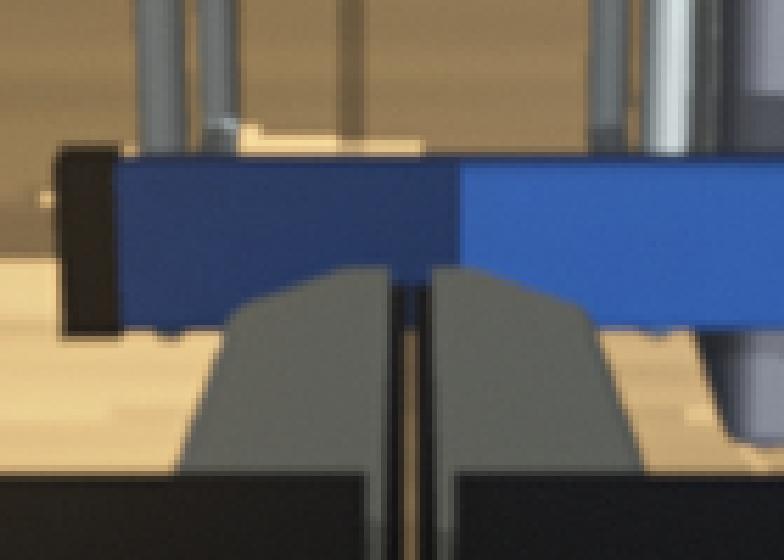

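The close-up shows the tip's far edge at about v=278, where the TCP projection predicts 260–272. The tip is therefore either above the rail or offset from it, so I'll cross-check with the scene camera.

```bash
python3 - <<'E'
from h import *
from plant import read_camera,robot
r=read_camera("scene");p=robot.read_state()["tool_pos"]
a=(380,215,450,265);k=11
im=cv2.resize(r["image"][a[1]:a[3],a[0]:a[2]],None,fx=k,fy=k,interpolation=cv2.INTER_NEAREST)
for P,c in((p,(0,0,255)),([.631,.0364,.0945],(0,255,255)),([.649,.0364,.0945],(0,255,255)),([.631,.0053,.0945],(255,255,0)),([.649,.0053,.0945],(255,255,0)),(p+[0,0,.02],(255,0,255))):
    q=(proj(r,np.array(P))[0]+.5-a[:2])*k;cv2.circle(im,tuple(int(x) for x in q),4,c,-1)
cv2.imwrite("pics/s4.png",im)
E
```

```text
(no output)
```

View pics/s4.png

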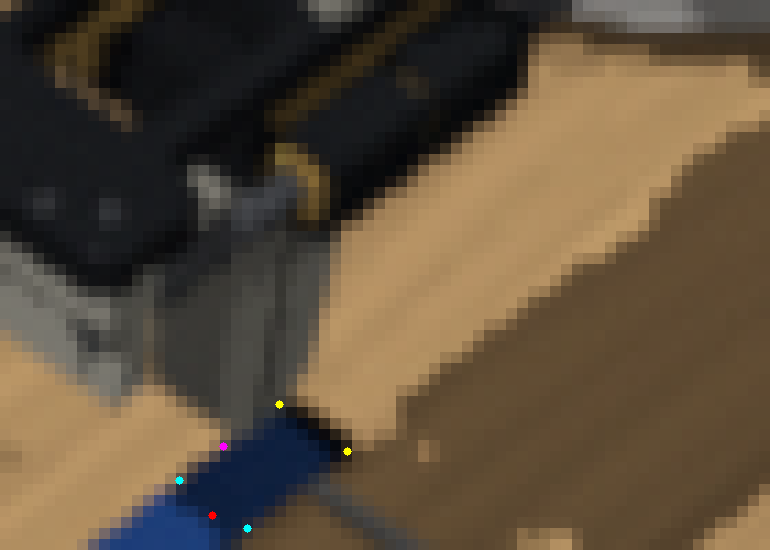

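In the scene camera, the real tip is roughly 15–20 mm above the reported TCP. I'll keep descending gently until the force shows contact.

```bash
python3 -m inch '[0,0,-3,0,0, 0,0,-6,0,0, 0,0,-8,0,0, 0,0,-10,0,0, 0,0,-10,0,0]' | grep -E "t:|pos|^force"
python3 -m inch '[0,0,-0.5,0,0, 0,0,-1,0,0, 0,0,-1.5,0,0, 0,0,-2,0,0, 0,0,-2,0,0]'| grep -E "pos|^force"
python3 -m inch '[0,0,-0.5,0,0, 0,0,-1,0,0, 0,0,-1.5,0,0, 0,0,-2,0,0, 0,0,-2,0,0]'| grep -E "pos|^force"
```

```text
t: 4.68
tool_pos: [0.6398, 0.0054, 0.0806]
force: [-0.2, -0.4, -0.1]
tool_pos: [0.6403, 0.0054, 0.0794]
force: [-0.2, 0.0, -0.5]
tool_pos: [0.6402, 0.0054, 0.0773]
force: [0.7, -0.0, 0.2]
```

```bash
python3 -m inch '[0,0,-0.5,0,0, 0,0,-1,0,0, 0,0,-1,0,0]' | grep -E "t:|pos|^force"
python3 -m inch '[0,0,-0.5,0,0, 0,0,-1,0,0, 0,0,-1,0,0]' | grep -E "t:|pos|^force"
python3 -m inch '[0,0,-0.5,0,0, 0,0,-1,0,0, 0,0,-1,0,0]' | grep -E "t:|pos|^force"
python3 - <<'E'
from h import *
s,r=wrist();cv2.imwrite("pics/w5.png",cv2.resize(r["image"][230:330,240:380],(560,400),interpolation=cv2.INTER_NEAREST));print(s["force"])
from plant import read_camera
i=read_camera("scene")["image"]
a=cv2.resize(i[215:265,380:450],(560,400),interpolation=cv2.INTER_NEAREST)
cv2.imwrite("pics/s5.png",a)
E
```

```text
t: 5.77
tool_pos: [0.6402, 0.0054, 0.0763]
force: [1.0, -0.2, 0.1]
t: 6.02
tool_pos: [0.6402, 0.0054, 0.0753]
force: [-0.4, 0.8, -0.4]
t: 6.27
tool_pos: [0.6402, 0.0053, 0.0743]
force: [0.4, 0.3, -0.1]
[ 0.37164646  0.32298192 -0.08915613]
```

View pics/s5.png

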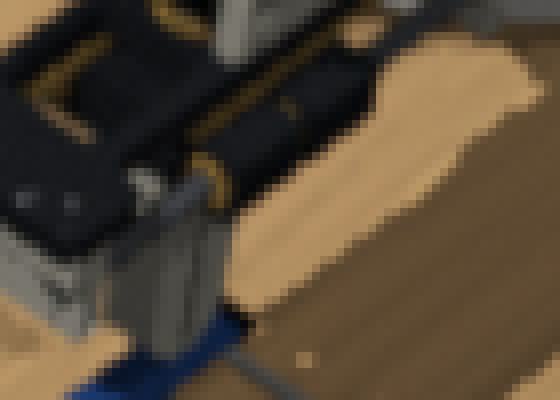

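The tip's lower corner is now over the rail at crop (170,355), so contact is close. I'll continue in small steps.

```bash
for i in 1; do python3 -m inch '[0,0,-0.5,0,0, 0,0,-1,0,0, 0,0,-1,0,0]' | grep -E "pos|^force"; done
python3 -m inch '[0,0,-0.5,0,0, 0,0,-0.5,0,0]' | grep -E "pos|^force"
python3 -m inch '[0,0,-0.5,0,0, 0,0,-0.5,0,0]' | grep -E "pos|^force"
python3 -m inch '[0,0,-0.5,0,0, 0,0,-0.5,0,0]' | grep -E "pos|^force"
python3 - <<'E'
from h import *
s,r=wrist();m=mask(r["image"],*BLUE)
print([(u,np.nonzero(m[:,u])[0][[0,-1]].tolist()) for u in (306,308,310,312,316,318,320,360)])
E
```

```text
tool_pos: [0.6402, 0.0053, 0.0733]
force: [0.3, 0.4, -0.5]
tool_pos: [0.6402, 0.0054, 0.0728]
force: [1.2, -0.4, 0.9]
tool_pos: [0.6402, 0.0054, 0.0723]
force: [0.0, 0.5, 0.5]
tool_pos: [0.6402, 0.0054, 0.0718]
force: [0.6, -0.6, 0.5]
[(306, [271, 276]), (308, [271, 276]), (310, [271, 279]), (312, [271, 280]), (316, [271, 277]), (318, [271, 276]), (320, [271, 276]), (360, [271, 303])]
```

```bash

python3 -m inch '[0,0,-0.5,0,0, 0,0,-0.5,0,0]' | grep -E "pos|^force"
python3 -m inch '[0,0,-0.5,0,0, 0,0,-0.5,0,0]' | grep -E "pos|^force"
python3 -m inch '[0,0,-0.5,0,0, 0,0,-0.5,0,0]' | grep -E "pos|^force"
python3 -m inch '[0,0,-0.5,0,0, 0,0,-0.5,0,0]' | grep -E "pos|^force"
```

```text
tool_pos: [0.6402, 0.0054, 0.0713]
force: [-0.0, 0.7, 1.1]
tool_pos: [0.6402, 0.0053, 0.0708]
force: [-0.0, -0.4, -0.2]
tool_pos: [0.6402, 0.0054, 0.0703]
force: [0.1, 0.2, 0.6]
tool_pos: [0.6402, 0.0054, 0.0698]
force: [-0.6, -0.1, -0.8]
```

```bash

python3 -m inch '[0,0,-0.5,0,0, 0,0,-0.5,0,0]' | grep -E "pos|^force"
python3 -m inch '[0,0,-0.5,0,0, 0,0,-0.5,0,0]' | grep -E "pos|^force"
python3 - <<'E'
from h import *
s,r=wrist();m=mask(r["image"],*BLUE)
print(s["force"],[(u,np.nonzero(m[:,u])[0][[0,-1]].tolist()) for u in (306,308,316,318,360)])
E
```

```text
tool_pos: [0.6402, 0.0054, 0.0693]
force: [-0.6, -0.5, -0.0]
tool_pos: [0.6402, 0.0054, 0.0688]
force: [0.3, -0.4, -0.1]
[ 0.26517286 -0.3839941  -0.14411677] [(306, [273, 276]), (308, [273, 276]), (316, [273, 277]), (318, [273, 276]), (360, [272, 305])]
```

```bash

cat > ck.sh <<'E'
tee /tmp/o | grep -E "pos|^force" | tr '\n' ' '; echo; awk -F'[],[]' '/^force/{exit ($4>2.5)}' /tmp/o
E
python3 -m inch '[0,0,-0.5,0,0, 0,0,-0.5,0,0]' | bash ck.sh &&
python3 -m inch '[0,0,-0.5,0,0, 0,0,-0.5,0,0]' | bash ck.sh &&
python3 -m inch '[0,0,-0.5,0,0, 0,0,-0.5,0,0]' | bash ck.sh &&
python3 -m inch '[0,0,-0.5,0,0, 0,0,-0.5,0,0]' | bash ck.sh &&
python3 -m inch '[0,0,-0.5,0,0, 0,0,-0.5,0,0]' | bash ck.sh &&
python3 -m inch '[0,0,-0.5,0,0, 0,0,-0.5,0,0]' | bash ck.sh &&
python3 -m inch '[0,0,-0.5,0,0, 0,0,-0.5,0,0]' | bash ck.sh &&
python3 -m inch '[0,0,-0.5,0,0, 0,0,-0.5,0,0]' | bash ck.sh
```

```text
tool_pos: [0.6402, 0.0053, 0.0683] force: [-0.1, -0.5, 0.4] 
tool_pos: [0.6402, 0.0053, 0.0678] force: [0.0, 0.1, 0.8] 
tool_pos: [0.6402, 0.0054, 0.0674] force: [-0.4, -0.1, -0.1] 
tool_pos: [0.6402, 0.0054, 0.0668] force: [0.5, 0.1, -0.4] 
tool_pos: [0.6402, 0.0054, 0.0663] force: [-0.4, 0.4, 1.4] 
tool_pos: [0.6402, 0.0054, 0.0658] force: [0.5, -0.1, -0.7] 
tool_pos: [0.6402, 0.0054, 0.0653] force: [0.1, -0.0, -0.3] 
tool_pos: [0.6402, 0.0054, 0.0648] force: [-1.0, 0.2, 0.3]
```

```bash
python3 - <<'E'
from h import *
from plant import read_camera
s,r=wrist();a=cv2.resize(r["image"][220:340,230:400],(765,540)) [:, :]
i=read_camera("scene");p=s["tool_pos"]
b=cv2.resize(i["image"][225:265,380:440],(450,300),interpolation=cv2.INTER_NEAREST)
a=cv2.resize(a,(425,300));
for k in(0,.02,.03):
    print(k,proj(i,p+[0,0,k]),(proj(i,p+[0,0,k])+.5-[380,225])*7.5)
cv2.imwrite("pics/x6.png",np.hstack([a[:,:350],b]))
E
```

```text
0 [[397.54213221 269.42076113]] [[135.3159916  336.90570848]]
0.02 [[398.49970926 263.36621482]] [[142.49781948 291.49661116]]
0.03 [[398.98599723 260.29152439]] [[146.1449792  268.43643294]]
```

View pics/x6.png

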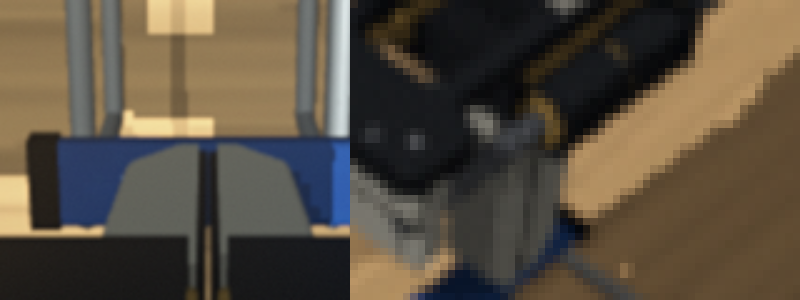

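```bash

python3 -m inch '[0,0,-0.5,0,0, 0,0,-0.5,0,0]' | bash ck.sh &&
python3 -m inch '[0,0,-0.5,0,0, 0,0,-0.5,0,0]' | bash ck.sh &&
python3 -m inch '[0,0,-0.5,0,0, 0,0,-0.5,0,0]' | bash ck.sh &&
python3 -m inch '[0,0,-0.5,0,0, 0,0,-0.5,0,0]' | bash ck.sh &&
python3 -m inch '[0,0,-0.5,0,0, 0,0,-0.5,0,0]' | bash ck.sh &&
python3 -m inch '[0,0,-0.5,0,0, 0,0,-0.5,0,0]' | bash ck.sh &&
python3 -m inch '[0,0,-0.5,0,0, 0,0,-0.5,0,0]' | bash ck.sh &&
python3 -m inch '[0,0,-0.5,0,0, 0,0,-0.5,0,0]' | bash ck.sh
```

```text
tool_pos: [0.6402, 0.0054, 0.0643] force: [0.3, -0.8, -0.2] 
tool_pos: [0.6402, 0.0053, 0.0638] force: [0.8, -0.3, -0.7] 
tool_pos: [0.6402, 0.0054, 0.0633] force: [-0.1, -0.7, -0.7] 
tool_pos: [0.6402, 0.0054, 0.0628] force: [-0.3, 0.3, -0.7] 
tool_pos: [0.6402, 0.0053, 0.0623] force: [-0.4, -0.3, -1.1] 
tool_pos: [0.6403, 0.0053, 0.0621] force: [-0.8, -0.1, 1.9] 
tool_pos: [0.6404, 0.0053, 0.0621] force: [-2.7, -0.3, 5.3]
```

Contact: about 5 N with the TCP at 0.062, so the real tip is about 32 mm above the reported TCP. Next I'll slide along the rail past gap 2 to gap 3.

```bash

python3 -m inch '[0,-3,0,0,0, 0,-7,0,0,0, 0,-11,0,0,0, 0,-15,0,0,0, 0,-19,0,0,0, 0,-22,0,0,0, 0,-24,0,0,0, 0,-25,0,0,0]' | bash ck.sh
python3 - <<'E'
from h import *
s,r=wrist();print(s["t"],s["force"])
m=mask(r["image"],*BLUE)
for u in (200,250,360,420): 
    v=np.nonzero(m[:,u])[0];print(u,v.min(),v.max(),ray(r,[[u,v.min()-.5],[u,v.max()+.5]],.0945))
E
```

```text
tool_pos: [0.641, -0.0199, 0.0621] force: [-0.0, 4.5, 5.5] 
11.4833 [-0.04983737  4.50461245  5.45513558]Traceback (most recent call last):
  File "<stdin>", line 5, in <module>
    return umr_minimum(a, axis, None, out, keepdims, initial, where)
ValueError: zero-size array to reduction operation minimum which has no identity
```

```bash

python3 -m inch '[0,-3,0,0,0, 0,-7,0,0,0, 0,-11,0,0,0, 0,-15,0,0,0, 0,-19,0,0,0, 0,-23,0,0,0, 0,-27,0,0,0, 0,-31,0,0,0, 0,-35,0,0,0, 0,-38,0,0,0]' | bash ck.sh
python3 -m inch '[0,-4,0,0,0, 0,-8,0,0,0, 0,-12,0,0,0, 0,-16,0,0,0, 0,-20,0,0,0, 0,-24,0,0,0, 0,-28,0,0,0, 0,-32,0,0,0, 0,-35,0,0,0, 0,-36,0,0,0]' | bash ck.sh
python3 - <<'E'
from h import *
s,r=wrist();print(s["t"],s["tool_pos"],s["force"]);cv2.imwrite("pics/w7.png",r["image"])
for y in (-.0445,-.0695,-.0945,-.1195): print(y,proj(r,[[.649,y,.0945],[.728,y,.03]]))
E
```

```text
tool_pos: [0.6409, -0.0579, 0.0621] force: [0.2, 3.5, 6.0] 
tool_pos: [0.6408, -0.0941, 0.0621] force: [0.9, 3.8, 5.5] 
13.2 [ 0.64083371 -0.09409884  0.06211599] [0.85918908 3.77107559 5.4739134 ]
-0.0445 [[203.35473518 281.02743368]
 [223.79117612 109.92359986]]
-0.0695 [[257.11411925 280.97618772]
 [267.42933273 109.88398106]]
-0.0945 [[310.87197108 280.92494322]
 [311.06647973 109.84436317]]
-0.1195 [[364.62829073 280.87370018]
 [354.70261716 109.8047462 ]]
```

View pics/w7.png

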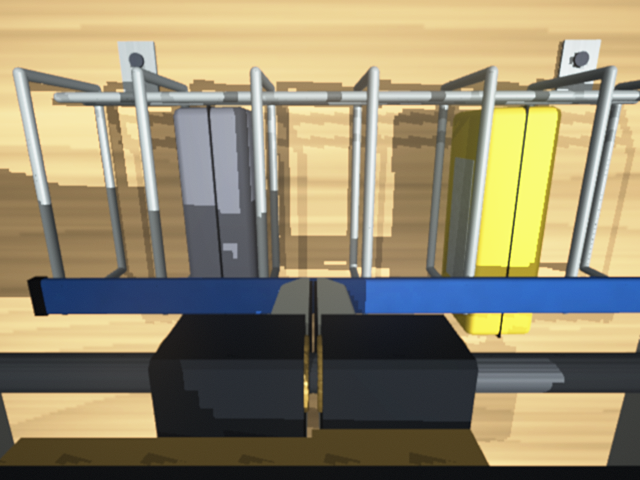

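The wrist view shows the fingertip at (313,285) over the empty gap 3, between the dividers at u≈262 and 368. It passed grey in gap 2, and yellow is in gap 5. I'll dwell, lift, turn 90° and move to the far (−y) side of the kit.

```bash

python3 -m inch '[0,0,0,0,0, 0,0,0,0,0, 0,0,0,0,0, 0,0,10,0,0, 0,0,40,0,0, 0,0,80,0,0, 0,0,110,0,0, -20,-10,110,7,0, -50,-30,110,14,0, -80,-60,110,21,0]' | bash ck.sh
python3 -m inch '[-30,-20,0,7,0, -50,-35,0,14,0, -63,-37,0,21,0, -63,-37,0,28,0, -63,-37,0,35,0, -63,-37,0,42,0, -63,-37,0,49,0, -63,-37,0,56,0, -63,-37,0,63,0, -63,-37,0,69,0]' | bash ck.sh
python3 - <<'E'
from h import *
from plant import robot,read_camera
s,r=wrist();print(s["t"],s["tool_pos"],s["q"],s["force"])
m=mask(r["image"],*GREEN);print("wrist",m.sum(),kitpose(r,m,[497,-123,-14]))
r=read_camera("top");m=mask(r["image"],*GREEN,(320,200,390,280));print("top",m.sum(),kitpose(r,m,[497,-123,-14]))
E
```

```text
tool_pos: [0.5607, -0.1523, 0.1724] force: [-0.3, -1.4, -0.5] 
tool_pos: [0.4976, -0.1903, 0.1716] force: [0.4, -0.6, -0.8] 
14.9167 [ 0.49762269 -0.19029651  0.17155679] [-4.61021740e-01 -4.41096418e-02  1.69399066e+00 -6.23945059e-04
  1.49220445e+00 -4.65146304e-01] [ 0.39156819 -0.57672775 -0.7781474 ]
wrist 7322 (array([ 499.02245346, -126.47428937,  -13.57591184]), np.float64(0.08104001638896477))
top 116 (array([ 506.19426565, -107.73198396,  -23.46878824]), np.float64(5.602909482758621))
```

```bash

python3 -m inch '[0,0,-35,0,0, 0,0,-70,0,0, 0,0,-105,0,0, 0,0,-135,0,0, 0,0,-150,0,0, 0,0,-157,0,0, 0,10,-160,0,0, 0,20,-160,0,0, 0,25,-160,0,0, 0,25,-160,0,0]' | bash ck.sh
python3 -m inch '[0,3,0,0,0, 0,6,0,0,0, 0,9,0,0,0, 0,12,0,0,0, 0,15,0,0,0, 0,18,0,0,0, 0,20,0,0,0, 0,20,0,0,0]' | bash ck.sh
python3 - <<'E'
from h import *
s,r=wrist();print(s["t"],s["tool_pos"],s["force"])
m=mask(r["image"],*GREEN);print("wrist",m.sum(),kitpose(r,m,[497,-123,-8]))
E
```

```text
tool_pos: [0.4994, -0.1638, 0.0132] force: [1.0, -0.3, 0.0] 
tool_pos: [0.4981, -0.1444, 0.0114] force: [0.2, -1.0, -0.0] 
16.5167 [ 0.49810203 -0.14436489  0.01139573] [ 0.18050706 -1.01308571 -0.04982756]
wrist 17136 (array([ 501.58490807, -106.42616631,  -19.99317882]), np.float64(1.0482244981325863))
```

```bash

python3 -m inch '[0,3,0,0,0, 0,6,0,0,0, 0,9,0,0,0, 0,12,0,0,0, 0,15,0,0,0, 0,18,0,0,0, 0,20,0,0,0, 0,22,0,0,0, 0,23,0,0,0, 0,23,0,0,0]' | bash ck.sh
python3 -m inch '[0,-4,0,0,0, 0,-15,0,0,0, 0,-30,0,0,0, 0,-40,30,0,0, 0,-55,70,0,0, 0,-60,110,0,0, 0,-60,140,0,0, 0,-60,160,0,0, 0,-60,160,0,0]' | bash ck.sh
python3 - <<'E'
from h import *
s,r=wrist();print(s["t"],s["tool_pos"],s["force"])
m=mask(r["image"],*GREEN);print("wrist",m.sum(),cv2.boundingRect(m),kitpose(r,m,[497,-97,0]))
E
```

```text
tool_pos: [0.4981, -0.1215, 0.0114] force: [0.5, -0.3, -0.7] 
tool_pos: [0.501, -0.1845, 0.1778] force: [0.2, -0.6, 0.4] 
18.15 [ 0.50099845 -0.18446381  0.17779747] [ 0.15563982 -0.64406241  0.40989105]
wrist 7541 (225, 81, 158, 56) (array([495.11743851, -95.36722276,  -2.22947995]), np.float64(0.08670932237103833))
```

Kit is now at about (495,−95), yaw −2°. Next I'll turn back and come down behind its rear end.

```bash

python3 -m inch '[-20,10,0,-7,0, -40,25,0,-14,0, -60,40,0,-21,0, -80,55,0,-28,0, -95,70,0,-35,0, -103,85,0,-42,0, -103,89,0,-49,0, -103,89,0,-56,0, -103,89,0,-63,0, -103,89,0,-69,0]' | bash ck.sh
python3 -m inch '[0,0,0,-7,0, 0,0,0,-14,0, 0,0,0,-21,0, 0,0,0,-21,0, 0,0,0,-21,0]' | bash ck.sh
python3 - <<'E'
from h import *
from scipy.spatial.transform import Rotation as Ro
s,r=wrist();print(s["t"],s["tool_pos"],Ro.from_rotvec(s["orientation"]).as_matrix()[:,1].round(4))
m=mask(r["image"],*GREEN);print("wrist",m.sum(),cv2.boundingRect(m),kitpose(r,m,[496,-96,0]))
E
```

```text
tool_pos: [0.3942, -0.0928, 0.1697] force: [-0.4, 0.6, 0.9] 
tool_pos: [0.3944, -0.0929, 0.1701] force: [-0.5, -0.6, -0.5] 
19.45 [ 0.39441678 -0.09287952  0.17014505] [ 2.e-03 -1.e+00 -7.e-04]
wrist 8207 (289, 3, 54, 175) (array([496.94473761, -94.7354298 ,  -2.11007547]), np.float64(0.08336633361764348))
```

```bash

python3 -m inch '[0,-2,-35,0,0, 0,-2,-70,0,0, 0,-2,-105,0,0, 0,-2,-130,0,0, 0,-2,-145,0,0, 0,-2,-152,0,0, 0,-2,-155,0,0, 0,-2,-155,0,0, 0,-2,-155,0,0]' | bash ck.sh
```

```text
tool_pos: [0.3961, -0.0952, 0.0176] force: [1.3, -0.2, 0.7]
```

```bash

python3 -m inch '[5,0,-3,0,0, 15,0,-3,0,0, 24,0,-3,0,0, 30,0,-3,0,0, 34,0,-3,0,0, 38,0,-3,0,0, 42,0,-3,0,0, 46,0,-3,0,0, 50,0,-3,0,0, 54,0,-3,0,0]' | bash ck.sh
python3 -m inch '[4,0,0,0,0, 8,0,0,0,0, 12,0,0,0,0, 16,0,0,0,0, 20,0,0,0,0, 24,0,0,0,0, 27,0,0,0,0, 28,0,0,0,0, 28,0,0,0,0]' | bash ck.sh
python3 - <<'E'
from h import *
from plant import read_camera
s,w=wrist();r=read_camera("scene");print(s["t"],s["tool_pos"])
b=cv2.boundingRect(mask(w["image"],*GREEN));print(b)
m=mask(w["image"],*GREEN)
for v in range(b[1]+5,b[1]+b[3]-5,25):
    u=np.nonzero(m[v])[0];print(v,u.min(),u.max(),ray(w,[[u.min()-.5,v],[u.max()+.5,v]],.075).round(4).tolist())
E
```

```text
tool_pos: [0.4494, -0.0948, 0.0134] force: [-0.8, 0.5, 2.2] 
tool_pos: [0.4775, -0.0948, 0.0135] force: [-0.2, 0.7, 0.8] 
21.8333 [ 0.47753316 -0.0947862   0.01345851]
(301, 0, 54, 301)
5 301 354 [[0.5912, -0.0923], [0.5912, -0.1094]]
30 301 353 [[0.5841, -0.0923], [0.584, -0.1093]]
55 302 353 [[0.5767, -0.0925], [0.5767, -0.1095]]
80 302 352 [[0.5691, -0.0924], [0.5691, -0.1094]]
105 302 351 [[0.5612, -0.0924], [0.5612, -0.1093]]
130 302 351 [[0.5531, -0.0923], [0.5531, -0.1095]]
155 302 350 [[0.5447, -0.0922], [0.5447, -0.1093]]
180 302 349 [[0.536, -0.0921], [0.536, -0.1092]]
205 303 349 [[0.527, -0.0924], [0.527, -0.1094]]
230 303 347 [[0.5177, -0.0923], [0.5176, -0.1089]]
255 303 347 [[0.508, -0.0922], [0.5079, -0.1091]]
280 304 346 [[0.4979, -0.0925], [0.4979, -0.109]]
```

```bash
python3 - <<'E'
from h import *
from plant import read_camera
s,w=wrist();print(s["t"],s["tool_pos"])
h=cv2.inRange(cv2.cvtColor(w["image"],cv2.COLOR_BGR2HSV),(45,100,20),(85,255,255))
for v in (20,80,140,200,260):
    u=np.nonzero(h[v])[0];g=np.split(u,np.nonzero(np.diff(u)>1)[0]+1);print(v,[(a[0],a[-1]) for a in g if len(a)>2],(ray(w,[[u.min()-.5,v],[u.max()+.5,v]],.075)*1000).round(1).tolist())
r=read_camera("scene");g=cv2.inRange(cv2.cvtColor(r["image"],cv2.COLOR_BGR2HSV),(45,100,20),(85,255,255));g=cv2.morphologyEx(g,cv2.MORPH_CLOSE,np.ones((5,5)))
n,l,st,c=cv2.connectedComponentsWithStats(g);print(st[1:][st[1:,4]>80].tolist())
cv2.imwrite("pics/sc8.png",r["image"]);cv2.imwrite("pics/w8.png",w["image"])
E
```

```text
21.9333 [ 0.47724121 -0.09475809  0.01343246]
20 [(np.int64(247), np.int64(299)), (np.int64(301), np.int64(354))] [[586.7, -75.0], [586.6, -109.5]]
80 [(np.int64(250), np.int64(299)), (np.int64(302), np.int64(352))] [[568.8, -75.2], [568.8, -109.4]]
140 [(np.int64(252), np.int64(300)), (np.int64(302), np.int64(351))] [[549.5, -74.9], [549.5, -109.5]]
200 [(np.int64(255), np.int64(300)), (np.int64(303), np.int64(349))] [[528.6, -75.1], [528.5, -109.3]]
260 [(np.int64(257), np.int64(301)), (np.int64(303), np.int64(347))] [[505.8, -74.9], [505.7, -109.1]]
[[552, 244, 47, 38, 1204], [315, 250, 47, 45, 931], [516, 277, 50, 41, 1353], [211, 347, 23, 22, 385], [380, 426, 53, 54, 1086]]
```

The kit centre reads y=−92.2 (yaw ~0) against a gap centre of about −96.4 in the same camera. I'll push diagonally to shift it sideways before it reaches the wires.

```bash

python3 -m inch '[2,-0.4,0,0,0, 4,-0.8,0,0,0, 6,-1.2,0,0,0, 8,-1.6,0,0,0, 10,-2,0,0,0, 12,-2.4,0,0,0, 14,-2.8,0,0,0, 16,-3.2,0,0,0, 17,-3.5,0,0,0, 17,-3.5,0,0,0]' | bash ck.sh
python3 - <<'E'
from h import *
s,w=wrist();print(s["t"],s["tool_pos"])
h=cv2.inRange(cv2.cvtColor(w["image"],cv2.COLOR_BGR2HSV),(45,100,20),(85,255,255))
for v in (40,80,140,200,260):
    u=np.nonzero(h[v])[0];print(v,u.min(),u.max(),(ray(w,[[u.min()-.5,v],[u.max()+.5,v]],.075)*1000).round(1).tolist())
m=mask(w["image"],*BLUE);print("blue",m.sum())
cv2.imwrite("pics/w9.png",w["image"])
E
```

```text
tool_pos: [0.4945, -0.0984, 0.0135] force: [0.1, -0.7, 1.2] 
22.8667 [ 0.49453346 -0.09837725  0.01353337]
40 246 351 [[598.2, -78.0], [598.1, -112.4]]
80 248 350 [[586.1, -78.1], [586.1, -112.3]]
140 251 349 [[566.8, -78.2], [566.8, -112.5]]
200 254 348 [[545.9, -78.3], [545.8, -112.6]]
260 257 346 [[523.0, -78.5], [522.9, -112.4]]Traceback (most recent call last):
  File "<stdin>", line 6, in <module>
  File "h.py", line 14, in mask
    return (l==1+s[1:,4].argmax()).astype(np.uint8)
                 ~~~~~~~~~~~~~~^^
ValueError: attempt to get argmax of an empty sequence
```

Kit centre now reads −95.3 with the yaw still square, so I'll push it in.

```bash
cat > ckx.sh <<'E'
tee /tmp/o | grep -E "pos|^force" | tr '\n' ' '; echo; awk -F'[],[]' '/^force/{exit ($2<-4||$2>4||$3>4||$3<-4||$4>6)}' /tmp/o
E
python3 -m inch '[3,-0.2,0,0,0, 6,-0.4,0,0,0, 9,-0.6,0,0,0, 12,-0.8,0,0,0, 15,-1,0,0,0]' | bash ckx.sh &&
python3 -m inch '[3,0,0,0,0, 6,0,0,0,0, 9,0,0,0,0, 12,0,0,0,0]' | bash ckx.sh &&
python3 -m inch '[3,0,0,0,0, 6,0,0,0,0, 9,0,0,0,0, 12,0,0,0,0]' | bash ckx.sh &&
python3 -m inch '[3,0,0,0,0, 6,0,0,0,0, 9,0,0,0,0, 12,0,0,0,0]' | bash ckx.sh
python3 - <<'E'
from h import *
s,w=wrist();print(s["t"],s["tool_pos"],s["force"])
h=cv2.inRange(cv2.cvtColor(w["image"],cv2.COLOR_BGR2HSV),(45,100,20),(85,255,255))
for v in (80,140,200,260):
    u=np.nonzero(h[v])[0];print(v,u.min(),u.max(),(ray(w,[[u.min()-.5,v],[u.max()+.5,v]],.075)*1000).round(1).tolist())
cv2.imwrite("pics/w10.png",w["image"])
E
```

```text
tool_pos: [0.5095, -0.0993, 0.0135] force: [-0.8, -0.2, 0.6] 
tool_pos: [0.5215, -0.0993, 0.0135] force: [-1.3, 0.2, -0.7] 
tool_pos: [0.5334, -0.0993, 0.0134] force: [-0.9, 0.3, 1.1] 
tool_pos: [0.5454, -0.0993, 0.0134] force: [-1.8, 0.4, 1.8] 
24.3333 [ 0.54542284 -0.09928257  0.01344887] [-1.83342917  0.36503499  1.81294375]Traceback (most recent call last):
  File "<stdin>", line 5, in <module>
    return umr_minimum(a, axis, None, out, keepdims, initial, where)
ValueError: zero-size array to reduction operation minimum which has no identity
```

```bash

python3 -m inch '[3,0,0,0,0, 6,0,0,0,0, 9,0,0,0,0, 12,0,0,0,0, 15,0,0,0,0]' | bash ckx.sh &&
python3 -m inch '[3,0,0,0,0, 6,0,0,0,0, 9,0,0,0,0, 12,0,0,0,0, 15,0,0,0,0]' | bash ckx.sh &&
python3 -m inch '[3,0,0,0,0, 6,0,0,0,0, 9,0,0,0,0, 12,0,0,0,0, 15,0,0,0,0, 17,0,0,0,0]' | bash ckx.sh
python3 - <<'E'
from h import *
s,w=wrist();print(s["t"],s["tool_pos"],s["force"])
h=cv2.inRange(cv2.cvtColor(w["image"],cv2.COLOR_BGR2HSV),(45,100,20),(85,255,255));m=mask(w["image"],*BLUE)
print("blue rows",np.nonzero(m.any(1))[0][[0,-1]]);v,u=np.nonzero(h);print("green rows",v.min(),v.max(),ray(w,[[315,v.min()-.5]],.075))
E
```

```text
tool_pos: [0.5604, -0.0993, 0.0134] force: [0.4, -0.4, 0.1] 
tool_pos: [0.5754, -0.0993, 0.0134] force: [-0.0, 0.6, -0.3] 
tool_pos: [0.5925, -0.0993, 0.0135] force: [-1.5, 0.4, -0.1] 
25.7167 [ 0.59254917 -0.09928841  0.01347054] [-1.53202198  0.35312132 -0.05786809]
blue rows [191 248]
green rows 0 300 [[ 0.70775639 -0.10145105]]
```

```bash

python3 -m inch '[2,0,0,0,0, 4,0,0,0,0, 6,0,0,0,0, 6,0,0,0,0]' | bash ckx.sh &&
python3 -m inch '[1,0,0,0,0, 1,0,0,0,0]' | bash ckx.sh &&
python3 -m inch '[1,0,0,0,0, 1,0,0,0,0]' | bash ckx.sh &&
python3 -m inch '[1,0,0,0,0, 1,0,0,0,0]' | bash ckx.sh &&
python3 -m inch '[1,0,0,0,0, 1,0,0,0,0]' | bash ckx.sh &&
python3 -m inch '[1,0,0,0,0, 1,0,0,0,0]' | bash ckx.sh &&
python3 -m inch '[1,0,0,0,0, 1,0,0,0,0]' | bash ckx.sh &&
python3 -m inch '[1,0,0,0,0, 1,0,0,0,0]' | bash ckx.sh
```

```text
tool_pos: [0.5986, -0.0993, 0.0136] force: [0.1, 0.5, 0.5] 
tool_pos: [0.5993, -0.0993, 0.0135] force: [-0.3, -0.5, 0.2] 
tool_pos: [0.6002, -0.0993, 0.0134] force: [-0.6, -0.0, 0.6] 
tool_pos: [0.6006, -0.0993, 0.0134] force: [-4.0, -0.9, 3.6] 
tool_pos: [0.6006, -0.0993, 0.0134] force: [-9.6, 0.1, 6.8]
```

The force rises sharply at TCP x=0.6006, close to the expected home position (0.6025). I'll back off, rise clear and check.

```bash

python3 -m inch '[-2,0,0,0,0, -8,0,0,0,0, -25,0,0,0,0, -50,0,0,0,0, -60,0,20,0,0, -70,0,60,0,0, -70,0,100,0,0, -70,0,140,0,0, -70,0,160,0,0, -70,0,160,0,0]' | bash ck.sh
python3 - <<'E'
from h import *
from plant import read_camera
s,w=wrist();r=read_camera("scene");print(s["t"],s["tool_pos"])
m=cv2.morphologyEx(cv2.inRange(cv2.cvtColor(w["image"],cv2.COLOR_BGR2HSV),(45,100,20),(85,255,255)),cv2.MORPH_CLOSE,np.ones((3,3)))
v,u=np.nonzero(m);print(cv2.boundingRect(m))
k=v>v.max()-15;print("rear edge v",v.max(),ray(w,[[u[k].mean(),v.max()+.5]],.025),ray(w,[[u[k].mean(),v.max()+.5]],.075))
b=mask(w["image"],*BLUE);vb,ub=np.nonzero(b);print("rail x",ray(w,[[315,vb.min()],[315,vb.max()]],.0945))
a=w["image"][:300,160:480];c=r["image"][230:390,290:460]
cv2.imwrite("pics/f.png",np.hstack([cv2.resize(a,(400,375)),cv2.resize(c,(398,375))]))
E
```

```text
tool_pos: [0.5358, -0.1003, 0.1807] force: [-0.4, -0.6, 0.6] 
27.6 [ 0.53581539 -0.10032491  0.18067242]
(281, 0, 359, 210)
rear edge v 209 [[ 0.54113898 -0.39321806]] [[ 0.55066829 -0.35192207]]
rail x [[ 0.64913655 -0.10369793]
 [ 0.63072787 -0.1036908 ]]
```

View pics/f.png

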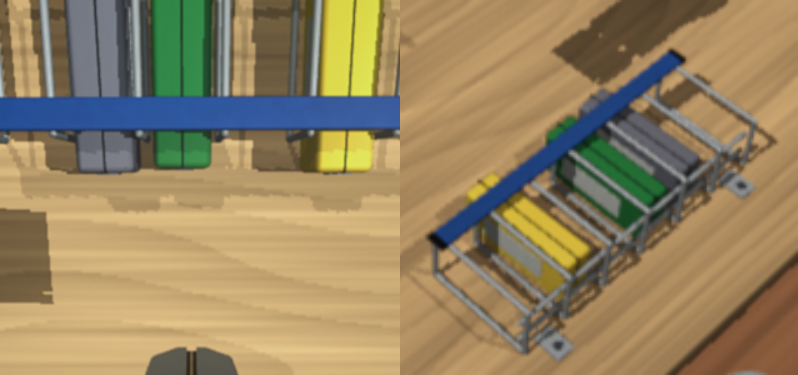

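The final view shows green in gap 3 between grey and yellow. Its rear end is at crop (182,168), slightly deeper than its neighbours at v≈172, so it is against the back bars. It stands upright and the gripper is clear.

```bash
python3 -c "
from plant import job
print(job.close_job())"
```

```text
the job is handed in; nothing more can be done
None
```

I ran the shut fingertip along the rail from gap 1 and stopped at gap 3. I then pushed the green kit upright, without gripping it, into gap 3 until it met the back bars, and handed the job in at about 28 s with the arm clear.

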